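# Free the board turntable: hang the pail away, draw the index plunger

## Task

The small steel pail is standing in the way of the board turntable: hang it by its bail handle on the hook of the hook stand and let go of it. Then take the black knob of the turntable's index plunger, pull it straight up, fully back to its stop, and finish while still holding it there, so that its pin stays clear of the hole. Leave the other things on the bench where they are.

Things in the scene. Friction and masses are not known exactly. Their poses are not given: they have to be found in the camera images.
- bail (a point): Middle of the straight, level top bar of the pail's bail (bar's centre): 8 mm round, 92 mm long, along this point's y; z up. 130 mm above the pail's underside. The clear window under the bar, down to the rim, is 71 mm high and 92 mm wide. Pinch the bar across, some 31 mm to one side of its middle, so that the middle stays free for the hook.
- pail_mid (a point): Centre of the pail's cup: 27.5 mm above its underside, 102.5 mm below the middle of the bail's bar. Same axes as the bail point.
- pail: Open round steel pail standing on the bench on the robot's side of the turntable: 76 mm diameter at the rim, 55 mm tall, 0.12 to 0.21 kg, with a rigid, fixed upright bail (wire arch in the pail's y-z plane, legs 100 mm apart). Origin at the centre of its underside.
- stand: Hook stand, fixed: foot 130 x 100 x 10 mm, upright 14 mm post 201 mm tall, and a hook of 10 mm round bar leaving the post near its top. Origin on the bench under the hook's seat; x points from the hook's open end to the post (axis 80 mm beyond the seat); z up. The foot reaches from 10 mm before to 120 mm beyond the origin along x.
- hook_seat (a point): Seat of the hook: top of its bar at the lowest place, 190 mm above the bench; axes as the stand. Towards -x the bar turns up and ends 23 mm before the seat, 206 mm above the bench; towards +x it rises 11 mm to the post. Bring the bail in along +x over the open end, the hook passing through the window under the bail's bar, then down, bail's y along the stand's y (either way round).
- fixture: Board turntable, fixed: aluminium disc 160 mm across, top 26 mm above the bench, with index holes at 70 mm radius; on it a carrier 190 mm long (y) and 90 mm wide with a green circuit board, highest part 62 mm above the bench. Origin on the bench at the disc's axis. At x = +70 mm a bracket (out to x = 115 mm, 66 mm high) holds the upright index plunger.
- knob (a point): Centre of the plunger's knob: black upright cylinder, 25 mm diameter, 28 mm tall, its centre 94 mm above the bench while the pin is home. Under it is a barrel 20 mm in diameter (top 77 mm above the bench) on the bracket, so that fingertips can pass beside the barrel. The knob moves straight up with the plunger. Same axes as the turntable.
- plunger (a joint): Travel of the index plunger in m: 0 with the pin home in its hole, 0.018 fully pulled up, at the stop. A spring draws it home: about 3 N at the start of the travel, 8 N at the stop; it snaps home when let go. The pin leaves the disc at 0.009.
- solder_spool: Bystander: steel-coloured spool of solder, 52 mm diameter, 52 mm tall, standing. Origin at the centre of its underside.
- tape_roll: Bystander: white tape roll lying flat, 54 mm diameter, 19 mm tall. Origin at the centre of its underside.
- wick_bobbin: Bystander: small blue bobbin lying flat, 44 mm diameter, 12 mm tall. Origin at the centre of its underside.
- side_cutters: Bystander: side cutters with two red handles, about 110 mm long, lying.
- driver_a: Bystander: screwdriver with red handle, 180 mm long, lying near the far edge. Origin at the centre of its underside.
- driver_b: Bystander: screwdriver with blue handle, 160 mm long, lying near the far edge. Origin at the centre of its underside.
- display_board: Bystander: green circuit board with a display, 75 x 115 mm, 16 mm thick, lying. Origin at the centre of its underside.
- flux_jar: Bystander: small closed jar, 48 mm diameter, 50 mm tall. Origin at the centre of its underside.
Mind the look-alikes: they are no part of the job. Leave any orange look-alike of the pail alone.

How it is judged:
On the way, in this order (a step that is already met when the one before it is completed fails the run):
1. the pail hangs by its bail on the hook, let go (contact force between pail and stand above 0.4 N and distance between bail and hook_seat below 0.05 m and height (world z) of pail_mid above 0.055 m and contact force between pail and the fingers below 0.1 N and angle between pail_mid's own z axis and vertical below 0.45 rad), for 0.3 s.
2. the plunger is pulled fully back by the gripper (value of joint plunger above 0.0145 m and contact force between plunger and the fingers above 2 N), for 0.5 s.
At the end, for the whole second after the job is handed in: Pail hangs from the hook (over 0.4 N on the stand), bail middle within 50 mm of the seat, cup centre over 55 mm above the bench, tilt under 0.45 rad, slower than 0.15 m/s, not touched by the fingers; fingers hold the plunger (over 2 N) at least 14.5 of 18 mm back (all of step 1 and all of step 2 and linear speed of pail below 0.15 m/s); the arm keeps its last pose, push and grip.
It fails at once if a bystander was moved more than 30 mm (distance of any of solder_spool, tape_roll, wick_bobbin, side_cutters, driver_a, driver_b, display_board, flux_jar from where it was at the start of the episode above 0.03 m).
It also fails if it takes over 59 s, if anything falls off the work surface, if the arm or the gripper's body presses on something with over 40 N, if the wrist force passes 120 N, or if a joint passes its speed limit or range.

## Robot

A 6-joint arm with a two-finger parallel gripper is mounted at the origin on the work surface. World frame = base frame: x ahead of the robot, y to its left, z up, the work surface at z = 0. Lengths are in m, angles in rad, forces in N, time in s.
With the tool pointing down it reaches from about 0.225 to 0.875 m from the base axis. Payload 3.4 kg.
Tool frame: the origin (TCP) lies midway between the tips of the shut fingers; the grasp point (between the pads) lies 19 mm behind it; x points along the fingers, y is the direction in which the jaws open and shut, and the axes are right-handed (so a half turn about x gives the same grasp; the last joint's range is limited). The gripper opens to 85 mm and grips with 20 to 120 N. Pads are 22 mm wide; open, the fingers measure 114 mm over their backs; the gripper's body (76 mm by 85 mm) begins 54 mm behind the grasp point. The pads swing forward as they close: fully open they stand 13 mm farther back than shut.
Start: joints at [1.024, 0.276, 1.505, -0, 1.361, -0.121], TCP at [0.238, 0.524, 0.231] pointing down, gripper open.
Joint ranges: [-2.89, 2.89], [-0.75, 2.08], [0.22, 2.7], [-1.18, 4.32], [0.11, 2.71], [-2.7, 2.7]. Speed limits (rad/s): [2.57, 2.57, 3.14, 3.14, 3.14, 3.14].

## Interface

Orientations are given as a unit quaternion [w, x, y, z].
In Python, from rig import manip, get_image, get_calibration, ticket gives the robot as it stands. The module is installed in compiled form; this text tells all that it offers.
- The arm moves only by the tool arm_command, never from a script. Its argument "series" is text: rows parted by semicolons, each of 7 numbers parted by spaces: the shift along the tool's x, y, z in units of 0.1 m (1.0 is 0.1 m), then the turn, a rotation vector about the tool's x, y, z in units of pi rad (1.0 is pi rad), then the opening, from -1 (shut) to 1 (fully open), so that 0 is half open. In form: tx ty tz rx ry rz claw; .... A call has 1 to 12 rows; each row shifts and turns the commanded pose from where the row before left it, along the tool's axes as they then stand; what a row does not reach is not made up. A row lasts 1/12 s, in which the tool goes at most 41.7 mm and 7.16 degrees, less where a joint would pass 70% of its speed; a pose out of reach is approached as far as the arm can. A call with a number of a shift or a turn outside -1 to 1 is refused whole. A call with a gripper value outside its range is refused whole. The fingers move at their own pace and stop on an object; "squeeze" is the grip in N (left out, the last holds). Time passes only in rows, so rows that do not move let the fingers close. It gives the time, the measured TCP pose, the force and the opening at its end, in the units of the state.
- manip.get_state(): the state, without advancing time (a new reading comes with each control period).
- get_image(name): name is "scene" or "top"; returns the picture (420x560x3 uint8, red, green, blue); there is no depth.
- get_calibration(name): a dict with "fx", "fy", "cx", "cy" (pixels), "cam_to_world" (4x4, takes a point from camera to world coordinates). Camera axes: x right, y down, z forward; pixel columns grow to the right and rows downward; lengths in m; the calibration is good to about 2 mm. A picture is of the moment at which its call begins. get_calibration takes no time and is no camera call.
- ticket.sign_off(): hands the job in, once; it reports no verdict.
The state is a dict: "clock": time; "qpos": joint angles; "qd": joint speeds; "effort": joint torques, N m; "position": TCP position; "ee_rot": TCP orientation; "contact_force": force on the tool from outside, world axes, zero at the start; "moment": the same for the moment, N m; "width": finger opening in m.
Only numpy, scipy, OpenCV 4.12 (cv2) and the standard library are available. Lean on these libraries where they do the work, as an engineer would, in place of code of your own. Each camera call takes 0.05 s, during which the arm holds its last target. There are 200 camera calls.

## Working session

There is one attempt and no reset: what is moved stays moved. The work goes in short steps, Python scripts to look and compute and a tool call to move; the robot and the scene stay as the last step left them, time stands still between calls to the robot, and variables do not carry over. Pictures are saved under pics/ and viewed, about 8 in all and at most 12, crops included, and the job is handed in when it is done.

Besides the shell and the picture viewer there is one more tool, called after "Call:" in YAML: its name, and indented under it one key for each argument. arm_command: Moves the arm, as the interface text tells. Shifts and turns lie within -1 to 1; 1 stands for 0.1 m of shift or pi rad of turn. Its arguments: {"type":"object","properties":{"series":{"type":"string"},"squeeze":{"type":"number"}},"required":["series"]}

```bash
mkdir -p pics; cat > h.py <<'E'
import numpy as np, cv2
from rig import manip, get_image, get_calibration, ticket
from scipy.spatial.transform import Rotation as R
def save(cam,name,crop=None,s=1):
    im=cv2.cvtColor(get_image(cam),cv2.COLOR_RGB2BGR)
    cv2.imwrite(f'pics/raw_{name}.png',im)
    if crop: a,b,c,d=crop; im=im[b:d,a:c]
    cv2.imwrite(f'pics/{name}.png',cv2.resize(im,None,fx=s,fy=s,interpolation=cv2.INTER_CUBIC))
def ray(cam,u,v):
    k=get_calibration(cam);T=np.array(k['cam_to_world'])
    d=T[:3,:3]@np.array([(u-k['cx'])/k['fx'],(v-k['cy'])/k['fy'],1]);return T[:3,3],d/np.linalg.norm(d)
def atz(cam,u,v,z):
    o,d=ray(cam,u,v);return o+d*(z-o[2])/d[2]
def px(cam,p):
    k=get_calibration(cam);T=np.array(k['cam_to_world'])
    c=T[:3,:3].T@(np.array(p)-T[:3,3]);return np.array([k['fx']*c[0]/c[2]+k['cx'],k['fy']*c[1]/c[2]+k['cy']])
def rot(): 
    q=manip.get_state()['ee_rot'];return R.from_quat([q[1],q[2],q[3],q[0]]).as_matrix()
def shift(target):
    s=manip.get_state();return rot().T@(np.array(target)-s['position'])/0.1
E
python3 - <<'E'
from h import *
np.set_printoptions(precision=3,suppress=True)
a=cv2.cvtColor(get_image('scene'),cv2.COLOR_RGB2BGR);b=cv2.cvtColor(get_image('top'),cv2.COLOR_RGB2BGR)
cv2.imwrite('pics/raw_s0.png',a);cv2.imwrite('pics/raw_t0.png',b)
for n,i in(('s0',a),('t0',b)): cv2.imwrite(f'pics/{n}.png',cv2.resize(i,(784,588),interpolation=cv2.INTER_CUBIC))
for c in('scene','top'):
  k=get_calibration(c);print(c,k['fx'],k['cx'],k['cy'],np.array(k['cam_to_world']))
print(manip.get_state(),rot())
E
```

```text
scene 519.6808688630829 284.99367995203204 208.19287764320364 [[-0.831  0.394 -0.392  1.095]
 [ 0.556  0.585 -0.59   0.814]
 [-0.003 -0.708 -0.706  1.108]
 [ 0.     0.     0.     1.   ]]
top 511.98587158633666 277.42464638373724 212.96474774982087 [[-0.018 -0.996  0.088  0.446]
 [-1.     0.02   0.018 -0.004]
 [-0.019 -0.087 -0.996  1.556]
 [ 0.     0.     0.     1.   ]]
{'clock': 0.1, 'qpos': array([ 1.024,  0.277,  1.506, -0.   ,  1.361, -0.121]), 'qd': array([ 0.   , -0.001, -0.003, -0.   , -0.001, -0.001]), 'effort': array([  0.002, -41.77 , -24.64 ,   0.   ,   0.006,  -0.   ]), 'position': array([0.237, 0.523, 0.231]), 'ee_rot': array([ 0.691,  0.149,  0.691, -0.15 ]), 'contact_force': array([0.455, 0.041, 0.113]), 'moment': array([-0.031,  0.037,  0.04 ]), 'width': 0.08542189872137675} [[-0.001  0.413  0.911]
 [-0.001  0.911 -0.413]
 [-1.    -0.002 -0.   ]]
```

View pics/s0.png

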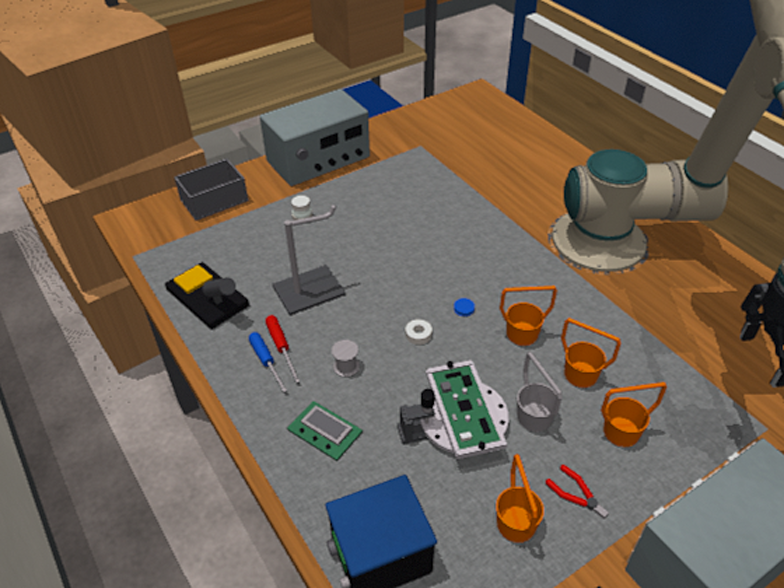

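View pics/t0.png

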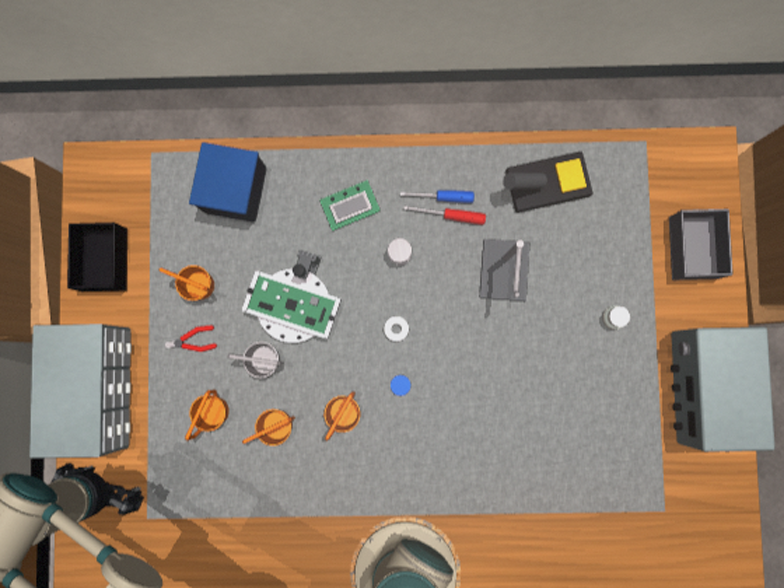

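The scene picture shows the steel pail at (540,400) in front of the turntable, the knob at (428,398) and the hook at (333,210). In the top view (1.4x scale) the pail is at (262,360), the knob at (300,268) and the hook bar runs from (519,245) to (517,293). I'll enlarge the crops.

```bash
python3 - <<'E'
import cv2,numpy as np
s=cv2.imread('pics/raw_s0.png');t=cv2.imread('pics/raw_t0.png')
def c(i,x,y,w=80,h=60,f=5): return cv2.resize(i[y:y+h,x:x+w],None,fx=f,fy=f,interpolation=cv2.INTER_CUBIC)
# origins: top: pail(150,230) stand(330,162)   ; knob
m=np.vstack([np.hstack([c(t,150,230),c(t,330,165)]),np.hstack([c(t,180,165),c(s,265,245)])])
cv2.imwrite('pics/m1.png',m)
m=np.hstack([c(s,360,245),c(s,185,135,80,60)])
m2=np.hstack([c(s,190,130,80,60),c(s,190,180,80,60)])
cv2.imwrite('pics/m2.png',np.vstack([m,m2]))
E
```

```text
(no output)
```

View pics/m1.png

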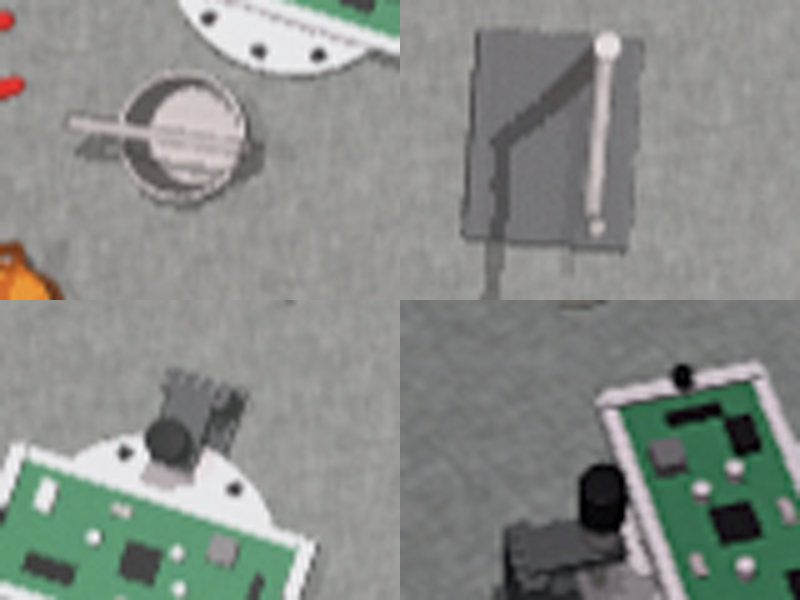

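View pics/m2.png

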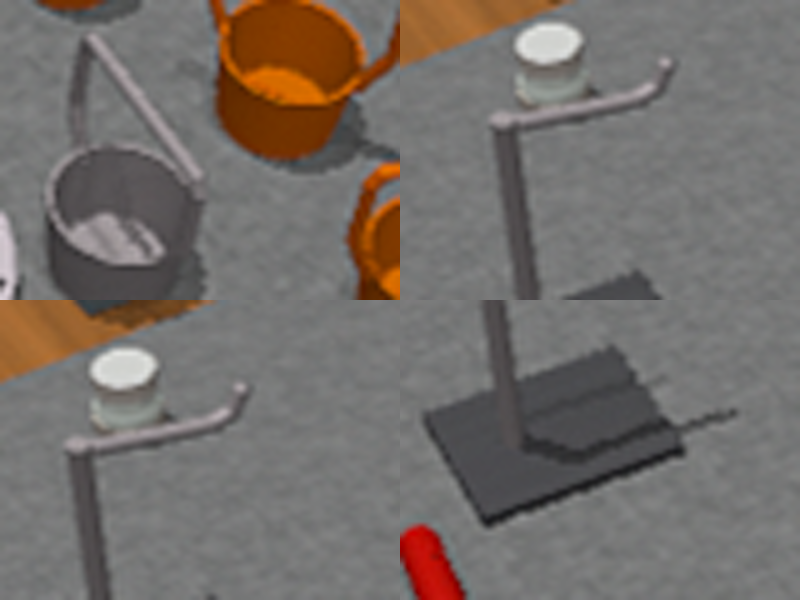

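Crops read. Pail (top crop): rim centre at (184,138), radius 62, and bar end at (68,123). Pail (scene crop): bar ends at (90,40) and (200,178). The stand's post top and hook tip, and the knob, show clearly in both views. I'll compute positions next.

```bash
python3 - <<'E'
from h import *
np.set_printoptions(precision=4,suppress=True)
def tri(a,b):
    (o,d),(p,e)=ray('top',*a),ray('scene',*b)
    A=np.stack([d,-e],1);t=np.linalg.lstsq(A,p-o,rcond=None)[0];x,y=o+d*t[0],p+e*t[1];return (x+y)/2,np.linalg.norm(x-y)
rim=atz('top',150+184/5,230+138/5,.055);print('rim',rim,'r',62/5*1.5/512)
e1=atz('top',150+68/5,230+123/5,.13);print('e1top',e1)
s1=atz('scene',360+90/5,245+40/5,.13);s2=atz('scene',360+200/5,245+178/5,.13);print('scene ends',s1,s2,(s1+s2)/2,np.linalg.norm(s1-s2))
print('tri', tri((163.6,254.6),(400,280.6)))
print('scene rim',atz('scene',360+123/5,245+205/5,.055))
P=(371.2,174.2),(205,159);H=(369.2,210.4),(238.6,147.8)
print('post',tri(*P),atz('top',*P[0],.201),atz('scene',*P[1],.201))
print('tip',tri(*H),atz('top',*H[0],.204),atz('scene',*H[1],.204))
# foot corners z=.01 in scene: origin (190,180), view offset(400,300)
for c in((424,415),(613,347),(685,450),(488,520)): print('foot',atz('scene',190+(c[0]-400)/5,180+(c[1]-300)/5,.01))
for c in((477,30),(643,40),(628,250),(463,237)): print('footT',atz('top',330+(c[0]-400)/5,165+c[1]/5,.01))
print('knob',atz('top',180+172/5,165+137/5,.108),atz('scene',305.6,284.4,.094),tri((214.4,192.4),(305.6,284.4-2)))
# top disc: fixture disc centre
E
```

```text
rim [0.4521 0.2909 0.055 ] r 0.036328125
e1top [0.4613 0.3411 0.13  ]
scene ends [0.449  0.2526 0.13  ] [0.4619 0.3453 0.13  ] [0.4555 0.2989 0.13  ] 0.0935720967112118
tri (array([0.4605, 0.3428, 0.1263]), np.float64(0.002336721124368695))
scene rim [0.4568 0.3004 0.055 ]
post (array([ 0.6645, -0.2322,  0.1957]), np.float64(0.001226958723266443)) [ 0.6642 -0.2316  0.201 ] [ 0.6666 -0.2256  0.201 ]
tip (array([ 0.5656, -0.2221,  0.1979]), np.float64(0.004980898794466669)) [ 0.5671 -0.2226  0.204 ] [ 0.5674 -0.2133  0.204 ]
foot [ 0.6991 -0.2756  0.01  ]
foot [ 0.5741 -0.2644  0.01  ]
foot [ 0.5834 -0.1616  0.01  ]
foot [ 0.7079 -0.1762  0.01  ]
footT [ 0.7064 -0.1858  0.01  ]
footT [ 0.6981 -0.2863  0.01  ]
footT [ 0.5701 -0.2728  0.01  ]
footT [ 0.58   -0.1736  0.01  ]
knob [0.636  0.2009 0.108 ] [0.6351 0.2097 0.094 ] (array([0.6352, 0.2044, 0.0965]), np.float64(0.0061111346875080685))
```

Call:
arm_command:
  series: "0 -0.146 0.3 0 0 0 1;0 -0.146 0.3 0 0 0 1;0 -0.146 0.3 0 0 0 1;0 -0.146 0.3 0 0 0 1;0 -0.146 0.3 0 0 0 1;0 -0.146 0.3 0 0 0 1;0 -0.146 0.3 0 0 0 1;0 -0.146 0.3 0 0 0 1;0 -0.146 0.3 0 0 0 1;0 -0.146 0.3 0 0 0 1;0 0 0 0.035 0 0 1"

```text
clock: 1.02
position: [0.4541, 0.2623, 0.2308]
ee_rot: [0.682, 0.188, 0.68, -0.19]
contact_force: [0.4, 0.8, -0.1]
width: 0.0852
```

Call:
arm_command:
  series: "0 0 0 0.035 0 0 1;0 0 0 0.035 0 0 1;0 0 0 0.035 0 0 1;0 0 0 0.035 0 0 1;0 0 0 0.035 0 0 1;0 0 0 0.035 0 0 1;0 0 0 0.035 0 0 1;0 0 0 0.035 0 0 1;0 0 0 0.035 0 0 1;0 0 0 0.035 0 0 1;0 0 0 0.023 0 0 1;0 0 0 0 0 0 1"

```text
clock: 2.02
position: [0.4501, 0.2667, 0.2309]
ee_rot: [-0.464, -0.533, -0.465, 0.534]
contact_force: [0.5, 0.1, -0.6]
width: 0.0854
```

```bash
python3 - <<'E'
from h import *
np.set_printoptions(precision=4,suppress=True)
a=cv2.cvtColor(get_image('scene'),cv2.COLOR_RGB2BGR);b=cv2.cvtColor(get_image('top'),cv2.COLOR_RGB2BGR)
c=lambda i,x,y:cv2.resize(i[y:y+120,x:x+80],None,fx=5,fy=5,interpolation=cv2.INTER_CUBIC)
cv2.imwrite('pics/m3.png',np.hstack([c(a,350,200),c(b,150,190)]))
s=manip.get_state();print(s['position'],rot(),s['width'],s['clock'],s['qpos'])
for n in('scene','top'): print(n,px(n,s['position']))
E
```

```text
[0.4502 0.2667 0.231 ] [[-0.0006  0.9909 -0.1344]
 [-0.0002 -0.1344 -0.9909]
 [-1.     -0.0006  0.0003]] 0.0852392700698129 2.1167 [0.4018 0.1985 1.612  0.0001 1.3318 0.5366]
scene [387.0598 228.6831]
top [182.803  258.1365]
```

View pics/m3.png

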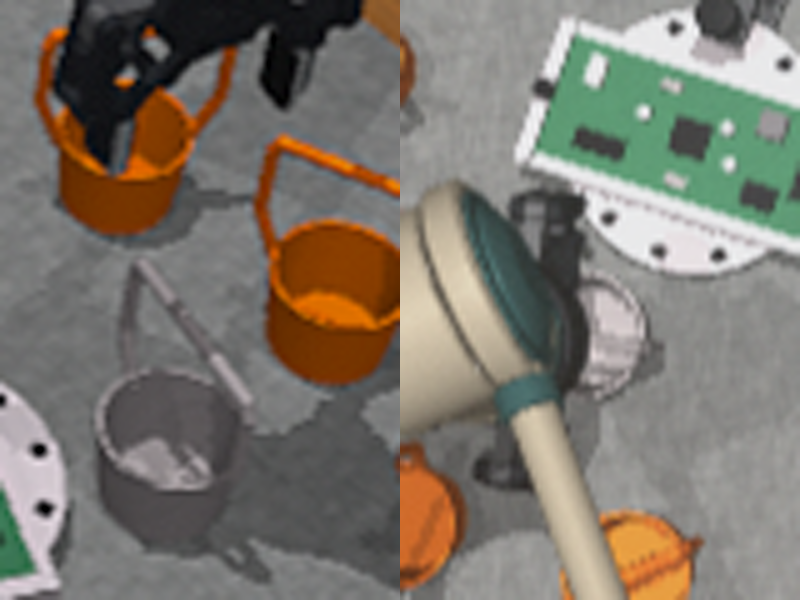

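The scene crop shows the open fingertips at about (372,234) and (407,221) straddling the bar's robot-side end, with the bar free below them. I'll go down and pinch.

Call:
arm_command:
  series: "0.2 0 0 0 0 0 1;0.2 0 0 0 0 0 1;0.2 0 0 0 0 0 1;0.2 0 0 0 0 0 1;0.2 0 0 0 0 0 1;0.2 0 0 0 0 0 1;0 0 0 0 0 0 0;0 0 0 0 0 0 -0.5;0 0 0 0 0 0 -1;0 0 0 0 0 0 -1;0 0 0 0 0 0 -1;0 0 0 0 0 0 -1"
  squeeze: 40

```text
clock: 3.12
position: [0.4511, 0.2671, 0.1124]
ee_rot: [0.465, 0.534, 0.464, -0.532]
contact_force: [0.6, 0.1, 0.5]
width: 0.0124
```

Call:
arm_command:
  series: "0 0 0 0 0 0 -1;0 0 0 0 0 0 -1;0 0 0 0 0 0 -1;0 0 0 0 0 0 -1"

```text
clock: 3.45
position: [0.4507, 0.2667, 0.1121]
ee_rot: [0.465, 0.533, 0.465, -0.533]
contact_force: [-1.2, -1.8, 6.4]
width: 0.0059
```

```bash
python3 - <<'E'
from h import *
np.set_printoptions(precision=4,suppress=True)
a=cv2.cvtColor(get_image('scene'),cv2.COLOR_RGB2BGR)
cv2.imwrite('pics/m4.png',cv2.resize(a[210:310,340:440],None,fx=5,fy=5,interpolation=cv2.INTER_CUBIC))
s=manip.get_state();print(s['position'],s['width'],s['clock'],s['contact_force'])
for n in('scene','top'): print(n,px(n,s['position']))
E
```

```text
[0.4506 0.2667 0.1121] 0.006170884624388075 3.5 [-1.1768 -1.9397  5.8235]
scene [380.396  261.6525]
top [191.3714 257.9584]
```

View pics/m4.png

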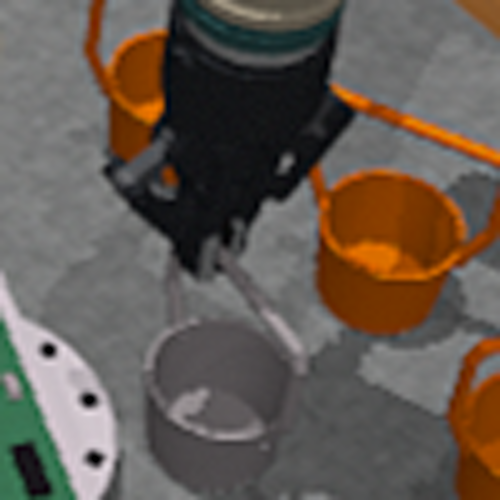

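The crop shows the fingers closed on the bar at about (383,263), with about 65 mm of bar free towards +y, so the grip is about 30 mm off the middle. Next I lift it.

Call:
arm_command:
  series: "-0.05 0 0 0 0 0 -1;-0.1 0 0 0 0 0 -1;-0.15 0 0 0 0 0 -1;-0.2 0 0 0 0 0 -1;-0.2 0 0 0 0 0 -1;-0.2 0 0 0 0 0 -1;-0.2 0 0 0 0 0 -1;-0.2 0 0 0 0 0 -1;-0.1 0 0 0 0 0 -1;-0.05 0 0 0 0 0 -1;0 0 0 0 0 0 -1;0 0 0 0 0 0 -1"

```text
clock: 4.5
position: [0.4499, 0.2666, 0.2555]
ee_rot: [-0.464, -0.533, -0.465, 0.533]
contact_force: [0.2, 0.0, -2.8]
width: 0.0063
```

```bash
python3 - <<'E'
from h import *
np.set_printoptions(precision=4,suppress=True)
a=cv2.cvtColor(get_image('scene'),cv2.COLOR_RGB2BGR)
cv2.imwrite('pics/m5.png',cv2.resize(a[130:290,310:450],None,fx=3.5,fy=3.5,interpolation=cv2.INTER_CUBIC))
s=manip.get_state();print(s['position'],s['width'],s['clock'],s['contact_force'],s['moment'])
for n in('scene','top'): print(n,px(n,s['position']))
E
```

```text
[0.4497 0.2665 0.2551] 0.00609138663757347 4.55 [ 0.3696  0.5517 -1.1823] [-0.0546  0.0406  0.0307]
scene [388.608 221.315]
top [180.9591 258.3471]
```

View pics/m5.png

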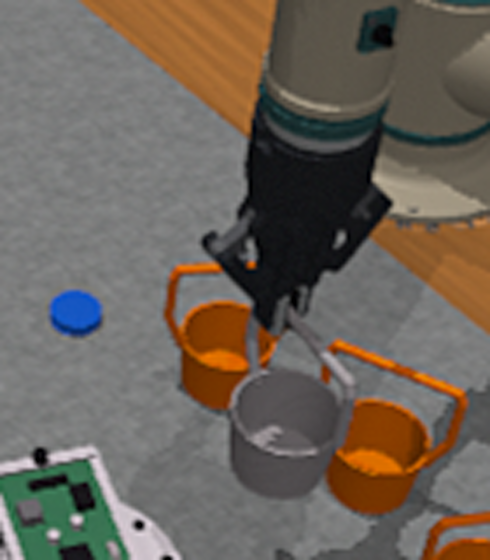

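The pail is lifted and hangs upright in the grip. I'm carrying it across in front of the hook, with smooth ramps.

Call:
arm_command:
  series: "0 0.011 0.05 0 0 0 -1;0 0.022 0.1 0 0 0 -1;0 0.034 0.15 0 0 0 -1;0 0.045 0.2 0 0 0 -1;0 0.056 0.25 0 0 0 -1;0 0.056 0.25 0 0 0 -1;0 0.056 0.25 0 0 0 -1;0 0.056 0.25 0 0 0 -1;0 0.056 0.25 0 0 0 -1;0 0.056 0.25 0 0 0 -1;0 0.056 0.25 0 0 0 -1;0 0.056 0.25 0 0 0 -1"

```text
clock: 5.55
position: [0.471, 0.0094, 0.2558]
ee_rot: [-0.464, -0.533, -0.465, 0.533]
contact_force: [0.1, 0.2, -1.2]
width: 0.0064
```

Call:
arm_command:
  series: "0 0.056 0.25 0 0 0 -1;0 0.056 0.25 0 0 0 -1;0 0.056 0.25 0 0 0 -1;0 0.056 0.25 0 0 0 -1;0 0.056 0.25 0 0 0 -1;0 0.056 0.25 0 0 0 -1;0 0.056 0.25 0 0 0 -1;0 0.056 0.25 0 0 0 -1;0 0.045 0.2 0 0 0 -1;0 0.034 0.15 0 0 0 -1;0 0.022 0.1 0 0 0 -1;0 0.011 0.05 -0.006 0 0 -1"

```text
clock: 6.55
position: [0.4928, -0.2454, 0.2557]
ee_rot: [-0.469, -0.529, -0.47, 0.529]
contact_force: [0.1, -0.1, -1.9]
width: 0.0062
```

Call:
arm_command:
  series: "0.05 0 0 -0.006 0 0 -1;0.1 0 0 0 0 0 -1;0.1 0 0 0 0 0 -1;0 0 0 0 0 0 -1;0 0 0 0 0 0 -1"

```text
clock: 6.97
position: [0.4925, -0.2426, 0.23]
ee_rot: [-0.474, -0.524, -0.476, 0.524]
contact_force: [0.2, -0.1, -1.7]
width: 0.0066
```

```bash
python3 - <<'E'
from h import *
np.set_printoptions(precision=4,suppress=True)
a=cv2.cvtColor(get_image('scene'),cv2.COLOR_RGB2BGR);b=cv2.cvtColor(get_image('top'),cv2.COLOR_RGB2BGR)
c=lambda i,x,y:cv2.resize(i[y:y+120,x:x+80],None,fx=5,fy=5,interpolation=cv2.INTER_CUBIC)
cv2.imwrite('pics/m6.png',np.hstack([c(a,205,100),c(b,330,160)]))
s=manip.get_state();print(s['position'],rot(),s['width'],s['clock'],s['contact_force'],s['moment'])
for n in('scene','top'): print(n,px(n,s['position']))
E
```

```text
[ 0.4933 -0.2433  0.2313] [[ 0.0001  0.9952 -0.0983]
 [ 0.0002 -0.0983 -0.9952]
 [-1.      0.0001 -0.0002]] 0.0063373375458564704 7.0667 [-0.6444  0.1306 -1.3597] [-0.0683 -0.0031 -0.023 ]
scene [255.2071 125.6939]
top [379.9153 237.7661]
```

View pics/m6.png

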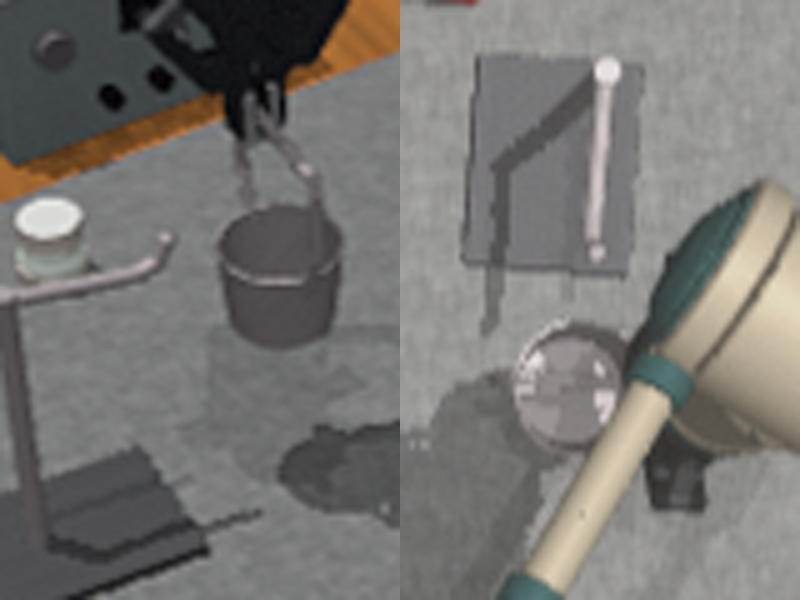

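The scene crop shows the pail upright before the hook's open end, with the tip at (165,240). In the top crop the rim centre is at (570,385) and the tip at (597,252). I'll check the lateral alignment numerically.

```bash
python3 - <<'E'
from h import *
np.set_printoptions(precision=4,suppress=True)
r=atz('top',330+170/5-.4,160+385/5-.4,.174);print('pail top',r)
r2=atz('scene',205+281/5-.4,100+245/5-.4,.174);print('pail scene',r2)
t=atz('top',330+197/5-.4,160+252/5-.4,.204);p=atz('top',330+207/5-.4,160+70/5-.4,.201)
ts=atz('scene',205+166/5-.4,100+240/5-.4,.204);ps=atz('scene',205-.4,159-.4,.201)
for a,b,c in((t,p,r),(ts,ps,r2)):
  x=(b-a)[:2];x/=np.linalg.norm(x);y=np.array([-x[1],x[0]]);d=(c-b)[:2];print('tip',a,'post',b,'yaw',np.degrees(np.arctan2(x[1],x[0])),'pail rel seat along',d@x+.08,'lat',d@y)
E
```

```text
pail top [ 0.4993 -0.21    0.174 ]
pail scene [ 0.4987 -0.2084  0.174 ]
tip [ 0.5682 -0.2221  0.204 ] post [ 0.6658 -0.2312  0.201 ] yaw -5.309279386559595 pail rel seat along -0.08770446692717516 lat 0.005625236832855524
tip [ 0.5688 -0.2154  0.204 ] post [ 0.6667 -0.2277  0.201 ] yaw -7.2060972728185115 pail rel seat along -0.08904089926881568 lat -0.0019114940399943452
```

Call:
arm_command:
  series: "0.1 0 0 0 0 0 -1;0.12 0 0 0 0 0 -1;0 0 0 0 0 0 -1;0 0.06 0 0 0 0 -1;0 0.1 0 0 0 0 -1;0 0.12 0 0 0 0 -1;0 0.12 0 0 0 0 -1;0 0.12 0 0 0 0 -1;0 0.12 0 0 0 0 -1;0 0.12 0 0 0 0 -1;0 0.1 0 0 0 0 -1;0 0 0 0 0 0 -1"

```text
clock: 8.07
position: [0.582, -0.2528, 0.2091]
ee_rot: [0.476, 0.524, 0.474, -0.523]
contact_force: [0.8, -0.3, -1.4]
width: 0.0061
```

Call:
arm_command:
  series: "0.08 0 0 0 0 0 -1;0.08 0 0 0 0 0 -1;0.06 0 0 0 0 0 -1;0.04 0 0 0 0 0 -1;0 0 0 0 0 0 -1;0 0 0 0 0 0 -1"

```text
clock: 8.57
position: [0.5782, -0.2522, 0.1829]
ee_rot: [-0.474, -0.524, -0.475, 0.524]
contact_force: [-0.8, -0.5, -1.7]
width: 0.0064
```

Call:
arm_command:
  series: "0.03 0 0 0 0 0 -1;0.02 0 0 0 0 0 -1;0 0 0 0 0 0 -1;0 0 0 0 0 0 -1"

```text
clock: 8.9
position: [0.5787, -0.2523, 0.1783]
ee_rot: [0.475, 0.524, 0.475, -0.524]
contact_force: [0.0, -0.0, -2.4]
width: 0.0063
```

```bash
python3 - <<'E'
from h import *
np.set_printoptions(precision=4,suppress=True)
a=cv2.cvtColor(get_image('scene'),cv2.COLOR_RGB2BGR);b=cv2.cvtColor(get_image('top'),cv2.COLOR_RGB2BGR)
c=lambda i,x,y:cv2.resize(i[y:y+120,x:x+80],None,fx=5,fy=5,interpolation=cv2.INTER_CUBIC)
cv2.imwrite('pics/m7.png',np.hstack([c(a,190,105),c(b,330,150)]))
s=manip.get_state();print(s['position'],s['width'],s['clock'],s['contact_force'],s['moment'])
E
```

```text
[ 0.5789 -0.2523  0.1784] 0.006531645415563841 9.0 [ 0.187   0.2253 -1.7602] [-0.0466  0.0163  0.0487]
```

View pics/m7.png

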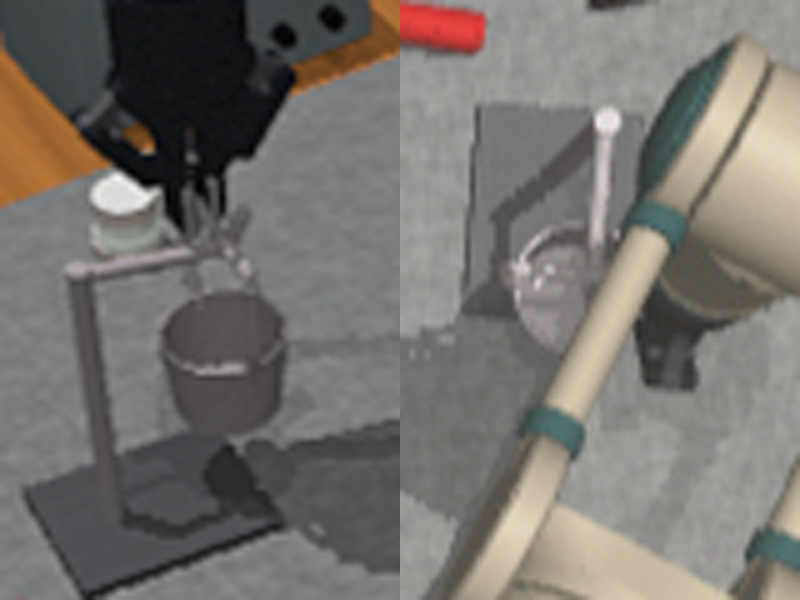

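The scene crop shows the hook through the window, its tip at (240,220) on the near side of the bar, and the pail upright. There's no contact force yet, so I'll lower gently.

Call:
arm_command:
  series: "0.02 0 0 0 0 0 -1;0.01 0 0 0 0 0 -1;0 0 0 0 0 0 -1;0 0 0 0 0 0 -1"

```text
clock: 9.33
position: [0.5794, -0.2526, 0.1763]
ee_rot: [0.475, 0.524, 0.474, -0.524]
contact_force: [0.2, -0.0, 3.5]
width: 0.0062
```

Call:
arm_command:
  series: "0.02 0 0 0 0 0 -1;0 0 0 0 0 0 -1;0 0 0 0 0 0 -1"

```text
clock: 9.58
position: [0.5802, -0.2525, 0.1751]
ee_rot: [0.476, 0.525, 0.473, -0.523]
contact_force: [1.3, -0.2, 5.9]
width: 0.0061
```

Contact: the force rose to +5.9 N, so the bar is seated. Releasing.

Call:
arm_command:
  series: "-0.02 0 0 0 0 0 -1;0 0 0 0 0 0 -0.8;0 0 0 0 0 0 -0.7;0 0 0 0 0 0 -0.5;0 0 0 0 0 0 -0.3;0 0 0 0 0 0 -0.2;0 0 0 0 0 0 -0.2;0 0 0 0 0 0 -0.2;0 0 0 0 0 0 -0.2"

```text
clock: 10.33
position: [0.5788, -0.2523, 0.1752]
ee_rot: [0.475, 0.524, 0.475, -0.524]
contact_force: [0.2, 0.2, 0.8]
width: 0.0342
```

Call:
arm_command:
  series: "-0.05 0 0 0 0 0 -0.2;-0.1 0 0 0 0 0 -0.2;-0.1 0 0 0 0 0 -0.2;-0.15 0 0 0 0 0 -0.2;-0.2 0 0 0 0 0 -0.2;-0.2 0 0 0 0 0 -0.2;-0.2 0 0 0 0 0 -0.2;0 0 0 0 0 0 -0.2;0 0 0 0 0 0 -0.2;0 0 0 0 0 0 -0.2;0 0 0 0 0 0 -0.2;0 0 0 0 0 0 0.2"

```text
clock: 11.33
position: [0.5783, -0.252, 0.274]
ee_rot: [-0.474, -0.524, -0.475, 0.524]
contact_force: [-0.7, -0.7, 0.5]
width: 0.045
```

```bash
python3 - <<'E'
from h import *
np.set_printoptions(precision=4,suppress=True)
a=cv2.cvtColor(get_image('scene'),cv2.COLOR_RGB2BGR)
c=lambda i,x,y:cv2.resize(i[y:y+120,x:x+80],None,fx=5,fy=5,interpolation=cv2.INTER_CUBIC)
cv2.imwrite('pics/m8.png',c(a,190,105))
s=manip.get_state();print(s['position'],rot(),s['width'],s['clock'],s['contact_force'],s['qpos'])
E
```

```text
[ 0.5783 -0.2521  0.2741] [[-0.0019  0.9951 -0.099 ]
 [ 0.0012 -0.099  -0.9951]
 [-1.     -0.002  -0.001 ]] 0.050782010717698375 11.3833 [-0.3846  0.0957  0.8084] [-0.5213  0.3439  1.3001  0.0001  1.4999 -0.4222]
```

View pics/m8.png

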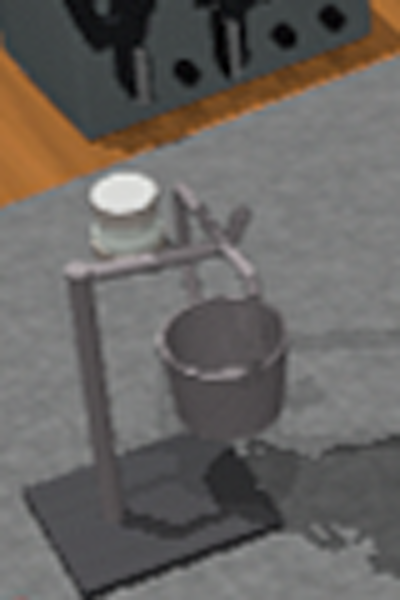

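The picture shows the pail hanging upright on the hook seat with the fingers clear above. I'll carry on to the knob.

Call:
arm_command:
  series: "0 0 -0.06 0 0 0 0.6;0 0 -0.12 0 0 0 0.6;0 0 -0.2 0 0 0 0.6;0 0.008 -0.27 0 0 0 0.6;0 0.008 -0.27 0 0 0 0.6;0 0.008 -0.27 0 0 0 0.6;0 0.008 -0.27 0 0 0 0.6;0 0.008 -0.27 0 0 0 0.6;0 0.008 -0.27 0 0 0 0.6;0 0.008 -0.27 0 0 0 0.6;0 0.008 -0.27 0 0 0 0.6;0 0.008 -0.27 0 0 0 0.6"

```text
clock: 12.38
position: [0.6132, 0.0292, 0.2753]
ee_rot: [0.475, 0.524, 0.475, -0.524]
contact_force: [0.4, 0.1, -1.1]
width: 0.0685
```

Call:
arm_command:
  series: "0 0.008 -0.27 0 0 0 0.6;0 0.008 -0.27 0 0 0 0.6;0 0.008 -0.27 0 0 0 0.6;0 0.008 -0.27 0 0 0 0.6;0 0.008 -0.27 0 0 0 0.6;0 0 -0.2 0 0 0 0.6;0.1 0 -0.12 0 0 0 0.6;0.2 0 -0.1 0 0 0 0.6;0.3 0 0 0 0 0 0.6;0.3 0 0 0 0 0 0.6;0.2 0 0 0 0 0 0.6;0 0 0 0 0 0 0.6"

```text
clock: 13.38
position: [0.631, 0.2018, 0.1591]
ee_rot: [-0.473, -0.52, -0.477, 0.528]
contact_force: [-1.2, -0.3, -0.3]
width: 0.0681
```

```bash
python3 - <<'E'
from h import *
np.set_printoptions(precision=4,suppress=True)
a=cv2.cvtColor(get_image('scene'),cv2.COLOR_RGB2BGR)
c=lambda i,x,y:cv2.resize(i[y:y+120,x:x+100],None,fx=5,fy=5,interpolation=cv2.INTER_CUBIC)
cv2.imwrite('pics/m9.png',c(a,260,200))
s=manip.get_state();print(s['position'],rot(),s['width'],s['clock'],s['contact_force']);print(px('scene',s['position']),px('scene',[.635,.203,.094]))
for p in((.636,.201),(.635,.205),(.635,.21)): print(p,shift([*p,.078]))
E
```

```text
[0.6328 0.2021 0.1621] [[-0.0069  0.9951 -0.0987]
 [-0.0014 -0.0987 -0.9951]
 [-1.     -0.0067  0.0021]] 0.06808143562813894 13.4333 [-0.703  -0.1621  1.0988]
[305.2518 264.0869] [304.0303 282.5248]
(0.636, 0.201) [0.8403 0.0388 0.0063]
(0.635, 0.205) [ 0.8404  0.0249 -0.0325]
(0.635, 0.21) [ 0.8403  0.02   -0.0823]
```

View pics/m9.png

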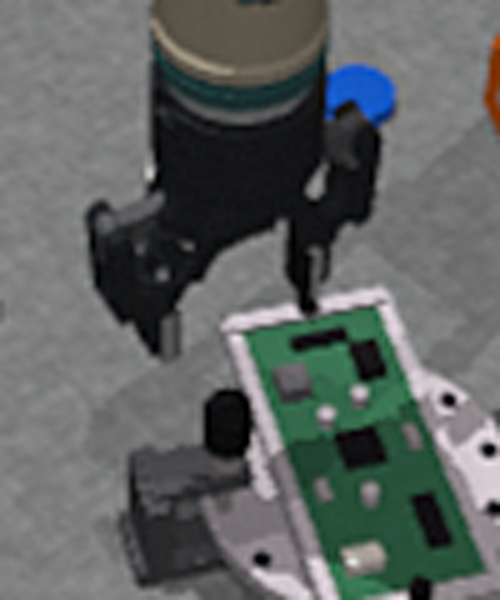

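The crop shows the open tips at (168,355) and (310,305), straddling the knob at (228,422). The scene bias relative to kinematics is consistent with knob ≈ (0.634, 0.203). I'll go down and grip.

Call:
arm_command:
  series: "0.1 0.018 -0.01 0 0 0 0.6;0.15 0 0 0 0 0 0.6;0.15 0 0 0 0 0 0.6;0.15 0 0 0 0 0 0.6;0.12 0 0 0 0 0 0.6;0.1 0 0 0 0 0 0.6;0.07 0 0 0 0 0 0.6;0 0 0 0 0 0 0.6;0 0 0 0 0 0 0.6"

```text
clock: 14.18
position: [0.6374, 0.2032, 0.0815]
ee_rot: [0.475, 0.524, 0.475, -0.524]
contact_force: [0.3, 0.8, -0.1]
width: 0.0684
```

Call:
arm_command:
  series: "0 0 0 0 0 0 0.2;0 0 0 0 0 0 -0.1;0 0 0 0 0 0 -0.3;0 0 0 0 0 0 -0.5;0 0 0 0 0 0 -0.7;0 0 0 0 0 0 -1;0 0 0 0 0 0 -1;0 0 0 0 0 0 -1"
  squeeze: 70

```text
clock: 14.85
position: [0.6348, 0.2035, 0.0824]
ee_rot: [-0.474, -0.523, -0.476, 0.525]
contact_force: [-4.4, 0.4, 5.6]
width: 0.0233
```

Gripped: the width is 23.3 mm, and the bar reading was also about 2 mm low. Pulling up.

Call:
arm_command:
  series: "0 0 0 0 0 0 -1;-0.03 0 0 0 0 0 -1;-0.03 0 0 0 0 0 -1;-0.03 0 0 0 0 0 -1;-0.03 0 0 0 0 0 -1;0 0 0 0 0 0 -1;0 0 0 0 0 0 -1"
  squeeze: 90

```text
clock: 15.43
position: [0.6348, 0.2035, 0.092]
ee_rot: [-0.473, -0.523, -0.476, 0.526]
contact_force: [-5.3, 1.4, -5.2]
width: 0.0225
```

Call:
arm_command:
  series: "-0.02 0 0 0 0 0 -1;-0.02 0 0 0 0 0 -1;-0.01 0 0 0 0 0 -1;0 0 0 0 0 0 -1;0 0 0 0 0 0 -1"

```text
clock: 15.85
position: [0.6348, 0.2034, 0.0966]
ee_rot: [-0.473, -0.523, -0.476, 0.526]
contact_force: [-5.4, 1.3, -7.3]
width: 0.0224
```

The force follows the spring (about 7 N at 14 mm). Continuing to the stop.

Call:
arm_command:
  series: "-0.02 0 0 0 0 0 -1;-0.01 0 0 0 0 0 -1;0 0 0 0 0 0 -1;0 0 0 0 0 0 -1"

```text
clock: 16.18
position: [0.6348, 0.2034, 0.0997]
ee_rot: [-0.473, -0.523, -0.476, 0.526]
contact_force: [-5.0, 2.3, -7.2]
width: 0.0222
```

Call:
arm_command:
  series: "-0.02 0 0 0 0 0 -1;0 0 0 0 0 0 -1;0 0 0 0 0 0 -1;0 0 0 0 0 0 -1"

```text
clock: 16.52
position: [0.6348, 0.2035, 0.1007]
ee_rot: [-0.473, -0.523, -0.476, 0.526]
contact_force: [-4.1, 3.4, -15.5]
width: 0.0224
```

The stop is reached: the force jumped to 15.5 N and the tool moved only 1 mm for 2 mm commanded. I'll hold and take a last look.

Call:
arm_command:
  series: "0 0 0 0 0 0 -1;0 0 0 0 0 0 -1;0 0 0 0 0 0 -1;0 0 0 0 0 0 -1;0 0 0 0 0 0 -1;0 0 0 0 0 0 -1;0 0 0 0 0 0 -1;0 0 0 0 0 0 -1;0 0 0 0 0 0 -1"

```text
clock: 17.27
position: [0.6348, 0.2035, 0.1007]
ee_rot: [-0.473, -0.523, -0.476, 0.526]
contact_force: [-4.6, 3.8, -15.2]
width: 0.0221
```

```bash
python3 - <<'E'
from h import *
np.set_printoptions(precision=4,suppress=True)
a=cv2.cvtColor(get_image('scene'),cv2.COLOR_RGB2BGR)
c=lambda i,x,y:cv2.resize(i[y:y+120,x:x+80],None,fx=5,fy=5,interpolation=cv2.INTER_CUBIC)
cv2.imwrite('pics/m10.png',np.hstack([c(a,265,210),c(a,190,105)]))
s=manip.get_state();print(s['position'],s['width'],s['clock'],s['contact_force'])
E
```

```text
[0.6348 0.2034 0.1006] 0.02228288626618566 17.3167 [ -4.4416   3.2995 -14.7311]
```

View pics/m10.png

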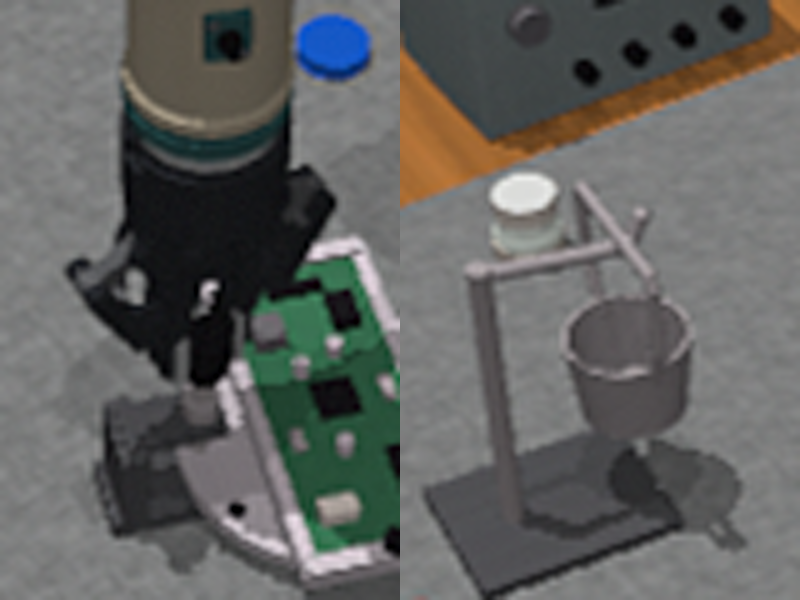

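The last crops show the knob held and raised clear of the barrel, which is exposed at (200,400), and the pail hanging still on the hook. Handing in.

```bash
python3 -c "
from rig import ticket
print(ticket.sign_off())"
```

```text
the job is handed in; nothing more can be done
None
```

The pail hangs by its bail on the hook, let go, and I handed the job in at about 17.3 s with the gripper holding the knob pulled up to its stop. The sign-off gives no verdict, so this rests on my own checks.

- **Pail:** the last picture shows it hanging upright and still on the hook, with the fingers well clear.
- **Knob:** the tool rose about 18 mm from where it gripped. The pull followed the spring to about 7 N, then jumped to about 15 N at the stop and stayed there for the 0.8 s I held it before handing in. The picture shows the knob raised off its barrel. I can't read the plunger's travel directly.
- **Disagreements:** the two cameras differed by up to about 9 mm in y, so I worked between them and checked against the gripper's own position. The finger opening also read 2 to 3 mm below the true bar and knob sizes. Neither caused trouble.
- **Not checked:** I did not measure the bystanders' positions at the end. No unexpected contact force showed up on the way.

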